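# Clear the bed and hold a bracket against the spring stop

### The job

The bolt and the nut left on the bed of the holding fixture go back first, each into the bin that holds its own kind. Then set the bracket flat on the bed, on the centre line with its upright flange square to the spring-loaded stop, and push it against the stop with a steady 10 N or so, so that the stop's pointer stands between the two lines of its gauge; never drive the stop to the end of its travel. Finish while still holding the bracket pressed like that, without letting go, so that I can fasten it, and leave the spray can, screwdriver, hammer and carton where they are.

Things in the scene. Friction and masses are not known exactly. Their poses are not given: they have to be found in the camera images.
- fixture: Fixed holding fixture; origin on the bench under the bed. +x is the pushing direction (to the stop), y across, z up. Dark steel bed, top at z = 12 mm, x -130 to 140, y -65 to 65 mm, scribed line along y = 0. Blue spring housing x 110 to 138 mm, 100 mm wide, top z = 67 mm. Gauge bar beside the stop x 44 to 98, y 50 to 63, top z = 52 mm, black lines at x = 58 and 73 mm.
- stop (a joint): How far the stop is pushed in along the fixture's +x, in m: 0 at rest, 0.034 at the end of its travel. A plain spring of 0.65 N per mm without preload pushes it back, so 10 N is about 0.015; the gauge lines stand at 0.008 (5 N) and 0.023 (15 N).
- stop_face (a point): Middle of the spring stop's face that the bracket is pressed on: steel plate 80 mm wide, 40 high (2 to 42 mm above the bed), 12 thick. The point is 22 mm above the bed on the centre line, at rest at x = 50 mm in the fixture's frame; it moves with the stop. Axes as the fixture's. A thin pointer on its +y side, flush with the face, reaches over the gauge bar.
- bracket_rib (a point): Loose aluminium angle bracket, about 350 g: base plate 80 (x) x 70 (y) x 8 mm, upright flange across its +x end (8 thick, 70 wide), rib along its middle (12 mm thick, x -30 to 32 mm) to grip from above across y; all 46 mm high. Point in the rib at the plate's middle, 30 mm above the underside; the flange's outer face, for the stop, is 40 mm from it along +x; z up.
- bracket_flange (a point): Middle of the outer face of the bracket's upright flange, the face that goes against the stop: 40 mm along the bracket's +x from its rib point, 30 mm above the underside; same axes.
- bolt_centre (a point): Steel hex bolt of 200 g, standing on its head on the bed: head 30 mm across flats and 12.5 mm high, shank 20 mm in diameter and 60 mm long pointing up, 72.5 mm in all. The point is on its axis 36 mm above the head's underside; z runs along the shank.
- nut_centre (a point): Steel hex nut of 60 g lying flat on the bed: 30 mm across flats, 16 mm high, open hole 20 mm. The point is its centre, 8 mm above its underside; its x axis goes through the middle of a flat (flats also every 60 degrees).
- bolt_bin: Open grey metal bin fixed on the bench, 130 x 130 mm, 45 mm high, walls and floor 4 mm, with two hex bolts of stock lying fixed along its two x sides; the 50 mm wide strip in its middle is free. Origin at the centre of its underside.
- nut_bin: Bin of the same kind and size that holds four hex nuts, fixed in its corners; a 50 mm wide strip along y in its middle is free. Origin at the centre of its underside.
- spray_can_at (a point): Bystander: plain metal spray can, 54 mm in diameter, 160 mm tall, standing. Point at its underside.
- screwdriver_at (a point): Bystander: screwdriver lying on the bench. Point at its origin.
- hammer_at (a point): Bystander: hammer with a wooden handle lying on the bench. Point at its origin.
- carton_at (a point): Bystander: small cardboard carton 100 x 55 x 45 mm. Point at its underside.
Mind the look-alikes: they are no part of the job. What is shaped like the part that bears nut_centre but pink is not meant. What is shaped like the part that bears bracket_rib but green or red is not meant.

How it is judged:
On the way, in this order (a step that is already met when the one before it is completed fails the run):
1. bolt and nut lie released in the bins of their own kind (x of bolt_centre in the frame of bolt_bin between -0.061 and 0.061 m and y of bolt_centre in the frame of bolt_bin between -0.061 and 0.061 m and z of bolt_centre in the frame of bolt_bin below 0.06 m and x of nut_centre in the frame of nut_bin between -0.061 and 0.061 m and y of nut_centre in the frame of nut_bin between -0.061 and 0.061 m and z of nut_centre in the frame of nut_bin below 0.06 m and contact force between the fingers and bolt below 0.1 N and contact force between the fingers and nut below 0.1 N), for 0.3 s.
2. the bracket is pressed against the stop with the pointer between the gauge lines, steadily for 1 s (value of joint stop between 0.008 and 0.023 m and contact force between bracket and stop between 4 and 18 N and contact force between the fingers and bracket above 3 N and contact force between each of the arm, the fingers and stop below 0.5 N and z of bracket_rib in the frame of fixture between 0.036 and 0.047 m and y of bracket_rib in the frame of fixture between -0.014 and 0.014 m and x of bracket_flange in the frame of fixture above 0.05 m and angle between the x axis of bracket_rib and the x axis of fixture, either way round below 0.12 rad and angle between bracket_rib's own z axis and vertical below 0.1 rad), for 1 s.
At the end, for the whole second after the job is handed in: Bolt and nut released in their own bins. Bracket held by the fingers flat on the bed (5 mm, 0.1 rad), flange to the stop, within 14 mm of the centre line and 0.12 rad of square, pressing the stop with 4 to 18 N; stop pushed in 8 to 23 mm; the robot itself does not touch the stop (all of step 1 and all of step 2); the arm keeps its last pose, push and grip.
It fails at once if the stop is driven to the end of its travel (value of joint stop above 0.031 m).
It fails at once if the spray can is moved by more than 30 mm (distance of spray_can_at from where it was at the start of the episode above 0.03 m).
It fails at once if the screwdriver is moved by more than 30 mm (distance of screwdriver_at from where it was at the start of the episode above 0.03 m).
It fails at once if the hammer is moved by more than 30 mm (distance of hammer_at from where it was at the start of the episode above 0.03 m).
It fails at once if the carton is moved by more than 30 mm (distance of carton_at from where it was at the start of the episode above 0.03 m).
It also fails if it takes over 72 s, if anything falls off the work surface, if the arm or the gripper's body presses on something with over 40 N, if the wrist force passes 120 N, or if a joint passes its speed limit or range.

### The arm

A 6-joint arm with a two-finger parallel gripper is mounted at the origin on the work surface. World frame = base frame: x ahead of the robot, y to its left, z up, the work surface at z = 0. Lengths are in m, angles in rad, forces in N, time in s.
With the tool pointing down it reaches from about 0.35 to 0.975 m from the base axis. Payload 4.9 kg.
Tool frame: the origin (TCP) lies midway between the tips of the shut fingers; the grasp point (between the pads) lies 19 mm behind it; z points along the fingers, y is the direction in which the jaws open and shut (so a half turn about z gives the same grasp; the last joint's range is limited). The gripper opens to 85 mm and grips with 20 to 120 N. Pads are 22 mm wide; open, the fingers measure 114 mm over their backs; the gripper's body (76 mm by 85 mm) begins 54 mm behind the grasp point. The pads swing forward as they close: fully open they stand 13 mm farther back than shut.
Start: joints at [1.218, 0.053, 1.613, -0, 1.476, -0.119], TCP at [0.145, 0.608, 0.231] pointing down, gripper open.
Joint ranges: [-3.01, 3.01], [-1.01, 2.22], [0.06, 2.58], [-1.02, 4.17], [0.09, 2.62], [-3.14, 3.14]. Speed limits (rad/s): [2.57, 2.57, 3.14, 3.14, 3.14, 3.14].

### API

Orientations are given as a rotation vector (axis times angle).
In Python, from station import ctrl gives the robot as it stands.
- The arm moves only by the tool play_rows, never from a script. Its argument "motion" is a list that holds one entry, the list of rows, each a list of 7 numbers: the closure, from -1 (fully open) to 1 (shut), then the shift along the tool's x, y, z in cm, then the turn, a rotation vector about the tool's x, y, z in degrees. A call has 1 to 20 rows; each row is the pose to reach, as a shift and turn from the pose measured when the call began, along the tool's axes at that moment; what a row does not reach only later rows make up. A row lasts 1/8 s, in which the tool goes at most 62.5 mm and 10.7 degrees, less where a joint would pass 70% of its speed; a pose out of reach is approached as far as the arm can. A call with a gripper value outside its range is refused whole. The fingers move at their own pace and stop on an object; "newtons" is the grip in N (left out, the last holds). Time passes only in rows, so rows that repeat a pose let the fingers close. It gives the time, the measured TCP pose, the force and the opening at its end, in the units of the state.
- ctrl.get_obs(): the state, without advancing time (a new reading comes with each control period).
- ctrl.get_image(name): name is "scene" or "top" or "wrist"; returns a dict with "color" (384x512x3 uint8, red, green, blue), "mtx" (3x3 intrinsics, pixels), "T" (4x4, takes a point from camera to world coordinates). Camera axes: x right, y up, looking along -z (the intrinsics and any distortion apply to the point x, -y, -z); pixel columns grow to the right and rows downward; lengths in m; the calibration is good to about 2 mm. A picture is of the moment at which its call begins. There is no depth.
- ctrl.finish_job(): hands the job in, once; it reports no verdict.
The state is a dict: "t": time; "q": joint angles; "dq": joint speeds; "effort": joint torques, N m; "tool_pos": TCP position; "tool_rot": TCP orientation; "contact_force": force on the tool from outside, world axes, zero at the start; "wrist_torque": the same for the moment, N m; "opening": finger opening in m.
Only numpy, scipy, OpenCV 4.12 (cv2) and the standard library are available. Lean on these libraries where they do the work, as an engineer would, in place of code of your own. Each camera call takes 0.05 s, during which the arm holds its last target.

## Working session

There is one attempt and no reset: what is moved stays moved. The work goes in short steps, Python scripts to look and compute and a tool call to move; the robot and the scene stay as the last step left them, time stands still between calls to the robot, and variables do not carry over. Pictures are saved under pics/ and viewed, and the job is handed in when it is done.

Besides the shell and the picture viewer there is one more tool, called after "Call:" by a JSON object that holds its "name" and its "arguments", one argument or row to a line. play_rows: Moves the arm, as the interface text tells. Its arguments: {"type":"object","properties":{"motion":{"type":"array"},"newtons":{"type":"number"}},"required":["motion"]}

```bash
ls; mkdir -p pics
cat > h.py <<'E'
from station import ctrl
import numpy as np, cv2
def snap(n,tag):
    r=ctrl.get_image(n); np.savez(f'pics/{tag}.npz',**{k:r[k] for k in('color','mtx','T')})
    cv2.imwrite(f'pics/{tag}.png',r['color'][:,:,::-1]); return r
def load(tag): return np.load(f'pics/{tag}.npz')
def ray(r,u,v):
    K,T=r['mtx'],r['T']; d=np.array([(u-K[0,2])/K[0,0],-(v-K[1,2])/K[1,1],-1.]); return T[:3,3],T[:3,:3]@d
def onz(r,u,v,z):
    o,d=ray(r,u,v); return o+d*(z-o[2])/d[2]
def proj(r,p):
    K,T=r['mtx'],r['T']; c=T[:3,:3].T@(np.asarray(p)-T[:3,3]); return K[0,0]*c[0]/-c[2]+K[0,2],K[1,1]*-c[1]/-c[2]+K[1,2]
E
python3 - <<'E'
from h import *
for n in('scene','top','wrist'):
    r=snap(n,n+'0'); print(n,{k:(v.round(3).tolist() if k!='color' else 0) for k,v in r.items() })
print(ctrl.get_obs())
E
```

```text
pics
scene {'color': 0, 'mtx': [[355.655, 0.0, 248.821], [0.0, 355.655, 195.418], [0.0, 0.0, 1.0]], 'T': [[0.14, -0.555, 0.82, 1.313], [0.99, 0.077, -0.117, -0.177], [0.002, 0.828, 0.56, 0.554], [0.0, 0.0, 0.0, 1.0]]}
top {'color': 0, 'mtx': [[410.004, 0.0, 256.26], [0.0, 410.004, 188.547], [0.0, 0.0, 1.0]], 'T': [[-0.018, 0.996, -0.088, 0.5], [-1.0, -0.019, -0.01, -0.084], [-0.011, 0.088, 0.996, 1.219], [0.0, 0.0, 0.0, 1.0]]}
wrist {'color': 0, 'mtx': [[342.775, 0.0, 253.051], [0.0, 342.775, 195.774], [0.0, 0.0, 1.0]], 'T': [[0.231, -0.937, -0.261, 0.078], [0.973, 0.222, 0.063, 0.623], [-0.001, -0.269, 0.963, 0.374], [0.0, 0.0, 0.0, 1.0]]}
{'t': 0.15, 'q': array([ 1.21799321e+00,  5.32222804e-02,  1.61395870e+00, -1.80894660e-05,
        1.47600680e+00, -1.18968909e-01]), 'dq': array([-0.00064212, -0.00194377, -0.00436372, -0.000747  , -0.00056042,
       -0.00152918]), 'effort': array([ 8.74180660e-05, -3.94242668e+01, -3.70721447e+01, -1.54884283e-04,
        4.74450731e-03, -1.57026255e-05]), 'tool_pos': array([0.14463671, 0.60754035, 0.23034675]), 'tool_rot': array([-3.66425421e-01, -3.11979145e+00,  2.44257154e-03]), 'contact_force': array([-0.18419659,  0.00427006,  0.30490523]), 'wrist_torque': array([ 0.01794422, -0.04303199, -0.0307054 ]), 'opening': 0.08529405080507112}
```

View pics/top0.png

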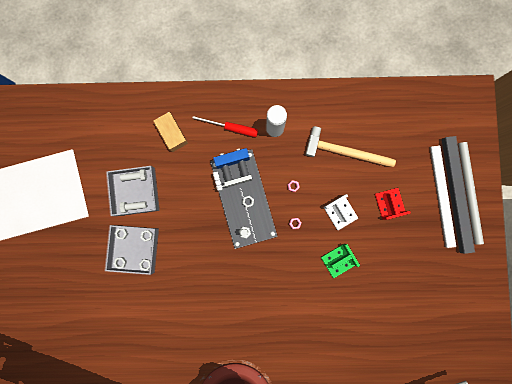

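View pics/scene0.png

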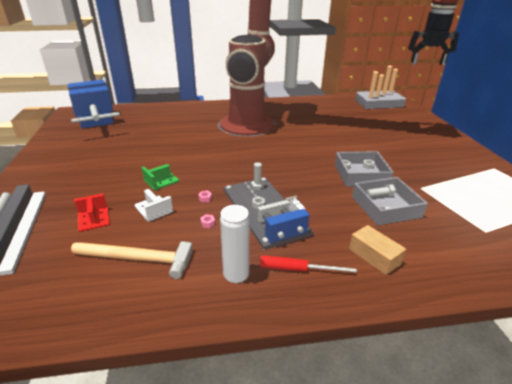

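View pics/wrist0.png

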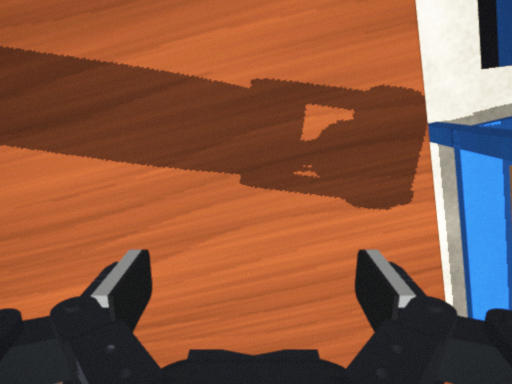

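Run:
```python
import cv2
a=cv2.imread('pics/top0.png')
cv2.imwrite('pics/t_fix.png',cv2.resize(a[140:255,200:300],None,fx=5,fy=5,interpolation=cv2.INTER_CUBIC))
b=cv2.resize(a[185:235,315:365],None,fx=8,fy=8,interpolation=cv2.INTER_CUBIC)
c=cv2.resize(a[160:280,100:165],None,fx=5,fy=5,interpolation=cv2.INTER_CUBIC)
cv2.imwrite('pics/t_br.png',b);cv2.imwrite('pics/t_bin.png',c)
s=cv2.imread('pics/scene0.png'); cv2.imwrite('pics/s_fix.png',cv2.resize(s[150:250,130:330],None,fx=4,fy=4,interpolation=cv2.INTER_CUBIC))
```

```text
(no output)
```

View pics/t_fix.png

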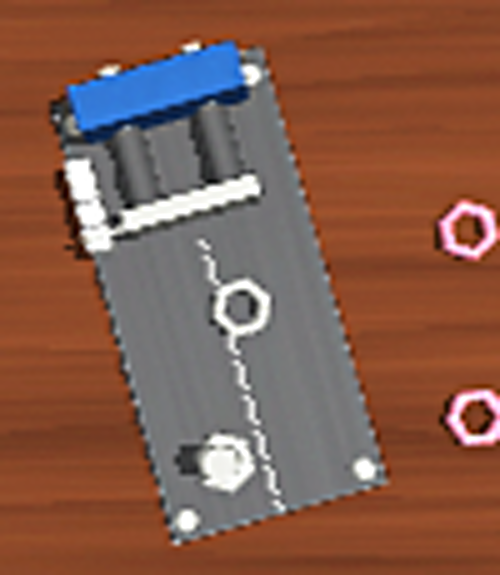

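View pics/t_br.png

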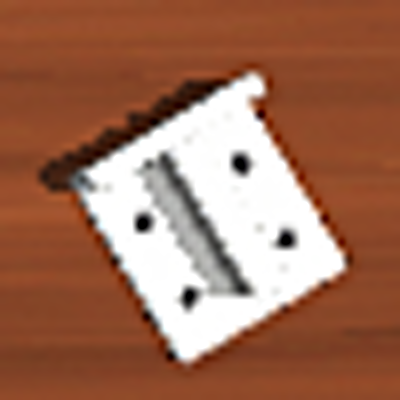

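View pics/t_bin.png

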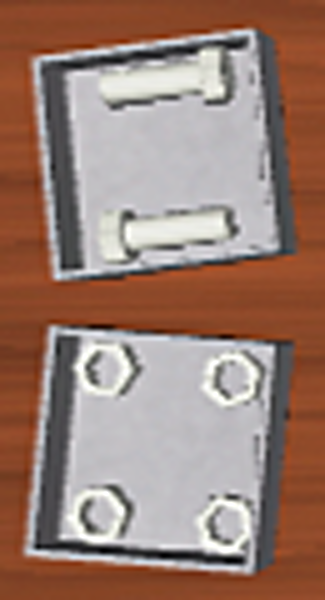

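View pics/s_fix.png

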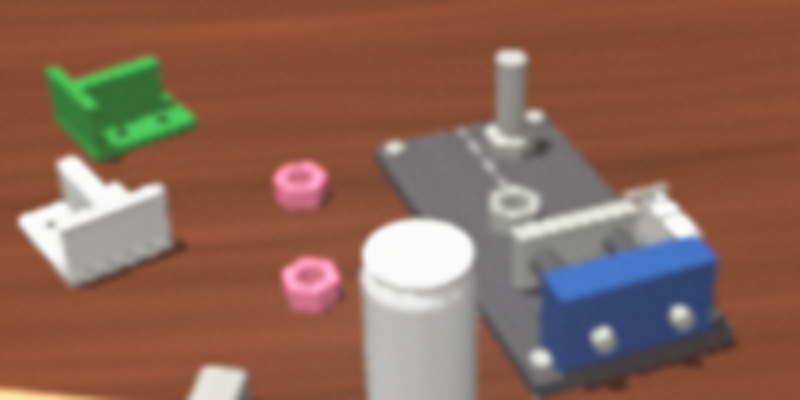

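```bash
cat > m.py <<'E'
from h import *
r=load('top0')
def f(u,v,s,u0,v0,z): return onz(r,(u+.5)/s-.5+u0,(v+.5)/s-.5+v0,z)
F=lambda u,v,z:f(u,v,5,200,140,z)
a=F(280,508,.012);b=F(204,240,.012)
d=(b-a)[:2];print('line',a,b,np.degrees(np.arctan2(d[1],d[0])),np.linalg.norm(d))
C=[F(*p,.012) for p in((175,545),(387,483),(268,50))]
d=(C[2]-C[1])[:2];print('edge',C,np.degrees(np.arctan2(d[1],d[0])),np.linalg.norm(d))
d=(C[0]-C[1])[:2];print('across',np.degrees(np.arctan2(d[1],d[0]))-90,np.linalg.norm(d))
print('nut',F(242,307,.028)); print('bolt top',F(222,462,.0845))
print('dowels',F(187,520,.014),F(365,468,.014))
B=lambda u,v,z:f(u,v,8,315,185,z)
q=[B(75,180,.046),B(258,75,.046),B(350,265,.008),B(182,360,.008)]
print('br',*q); d=(q[2]-q[3])[:2];print('base edge ang(+y dir)',np.degrees(np.arctan2(d[1],d[0])),np.linalg.norm(d))
d=(q[0]-q[1])[:2];print(np.degrees(np.arctan2(d[1],d[0]))-90,np.linalg.norm(d)); print('mid base rear',(q[2]+q[3])/2,'fl top mid',(q[0]+q[1])/2)
N=lambda u,v,z:f(u,v,5,100,160,z)
for c in [[(35,60),(257,32),(278,255),(58,278)],[(52,328),(278,345),(255,573),(28,550)]]:
    q=[N(*p,.045) for p in c];print('bin',*q,'mean',np.mean(q,0),[np.linalg.norm(q[i]-q[i-1]) for i in range(4)])
    for i in range(4):
        d=q[i]-q[i-1];print(np.degrees(np.arctan2(d[1],d[0])))
E
python3 m.py
```

```text
line [ 0.45258652 -0.06718279  0.012     ] [ 0.61067046 -0.02499748  0.012     ] 14.941430105180933 0.16361580472309237
edge [array([ 0.43220336, -0.00550748,  0.012     ]), array([ 0.46601598, -0.12999654,  0.012     ]), array([ 0.72366684, -0.06478361,  0.012     ])] 14.203602554000414 0.2657756341286948
across 15.195583811149277 0.12899930386696223
nut [ 0.56965697 -0.0473305   0.028     ]
bolt top [ 0.48113271 -0.03667956  0.0845    ]
dowels [ 0.44665177 -0.01283037  0.014     ] [ 0.47500114 -0.11726882  0.014     ]
br [ 0.54730203 -0.26444775  0.046     ] [ 0.58365212 -0.33098295  0.046     ] [ 0.51579371 -0.3701066   0.008     ] [ 0.48216946 -0.3073296   0.008     ]
base edge ang(+y dir) -61.82586470149392 0.07121475303253355
28.649047908979398 0.07581729833545654
mid base rear [ 0.49898158 -0.3387181   0.008     ] fl top mid [ 0.56547708 -0.29771535  0.046     ]
bin [0.66144157 0.36047846 0.045     ] [0.67532054 0.23157154 0.045     ] [0.54597785 0.21884835 0.045     ] [0.53507453 0.34539112 0.045     ] mean [0.60445362 0.28907237 0.045     ] [np.float64(0.1272645124807224), np.float64(0.12965192304503953), np.float64(0.12996696113951867), np.float64(0.1270116298548407)]
6.808489122273944
-83.8548321293655
-174.3819999561148
94.92461755364
bin [0.50654358 0.34845319 0.045     ] [0.4945702  0.21863997 0.045     ] [0.36630702 0.23117436 0.045     ] [0.38128332 0.36039012 0.045     ] mean [0.43717603 0.28966441 0.045     ] [np.float64(0.12582775404688387), np.float64(0.1303642339467041), np.float64(0.12887418051166435), np.float64(0.13008075857361273)]
-5.443679775649102
-95.26979183975666
174.4185519305513
83.38883157131987
```

```bash
cat >> h.py <<'E'
from scipy.spatial.transform import Rotation as Ro
def go(*targets):
    """targets: (x,y,z,yaw_of_tool_y_deg) -> shift cm in tool axes, rotvec deg; yaw mod 180 nearest"""
    o=ctrl.get_obs(); R0=Ro.from_rotvec(o['tool_rot']).as_matrix(); p0=o['tool_pos']
    print('t %.2f'%o['t'],'tcp',p0.round(4),'yaw y %.2f'%np.degrees(np.arctan2(R0[1,1],R0[0,1])),'tilt z',R0[:,2].round(4),'F',o['contact_force'].round(2),'open %.4f'%o['opening'],'q6 %.2f'%o['q'][5])
    for x,y,z,a in targets:
        best=None
        for k in(0,180):
            t=np.radians(a+k); ty=np.array([np.cos(t),np.sin(t),0]); tz=np.array([0,0,-1.]); R1=np.c_[np.cross(ty,tz),ty,tz]
            w=Ro.from_matrix(R0.T@R1).as_rotvec(degrees=True)
            if best is None or np.linalg.norm(w)<np.linalg.norm(best): best=w
        s=R0.T@(np.array([x,y,z])-p0)*100
        print([x,y,z,a],'shift',s.round(2),'turn',best.round(2))
E
python3 - <<'E'
from h import *
go((.481,-.037,.20,96),(.52,-.04,.25,96))
r=load('scene0'); 
for p in [(.481,-.037,.0845),(.5697,-.0473,.028),(.532,-.318,.046),(.604,.289,0)]: print(proj(r,p))
E
```

```text
t 0.15 tcp [0.1446 0.6075 0.2303] yaw y 76.60 tilt z [-5.0e-04 -1.5e-03 -1.0e+00] F [-0.18  0.    0.3 ] open 0.0853 q6 -0.12
[0.481, -0.037, 0.2, 96] shift [-47.66 -54.9    3.11] turn [ -0.09  -0.03 -19.4 ]
[0.52, -0.04, 0.25, 96] shift [-51.52 -54.3   -1.89] turn [ -0.09  -0.03 -19.4 ]
(np.float64(256.6456671970077), np.float64(164.46523245202152))
(np.float64(257.8200469529199), np.float64(200.47247046601925))
(np.float64(151.0217925625235), np.float64(194.63511040655655))
(np.float64(384.38119841967904), np.float64(206.50147142708465))
```

Call:
{"name": "play_rows", "arguments": {
  "motion": [
    [[-1,-50,-54.5,1,0,0,-19.4],[-1,-50,-54.5,1,0,0,-19.4],[-1,-50,-54.5,1,0,0,-19.4],[-1,-50,-54.5,1,0,0,-19.4],[-1,-50,-54.5,1,0,0,-19.4],[-1,-50,-54.5,1,0,0,-19.4],[-1,-50,-54.5,1,0,0,-19.4],[-1,-50,-54.5,1,0,0,-19.4],[-1,-50,-54.5,1,0,0,-19.4],[-1,-50,-54.5,1,0,0,-19.4],[-1,-50,-54.5,1,0,0,-19.4],[-1,-50,-54.5,1,0,0,-19.4],[-1,-50,-54.5,1,0,0,-19.4],[-1,-50,-54.5,1,0,0,-19.4],[-1,-50,-54.5,1,0,0,-19.4]]
  ],
  "newtons": 40
}}

```text
t: 2.02
tool_pos: [0.5043, -0.0374, 0.221]
tool_rot: [0.167, -3.136, 0.002]
contact_force: [-0.7, 0.2, -0.1]
opening: 0.0855
```

Run:
```python
from h import *
r=snap('wrist','w1'); print(r['T'].round(3))
go((.481,-.037,.043,96))
print([proj(r,p) for p in [(.481,-.037,.0845),(.5697,-.0473,.028)]])
```

```text
[[-0.107 -0.958 -0.267  0.436]
 [ 0.994 -0.103 -0.028 -0.044]
 [-0.001 -0.268  0.963  0.365]
 [ 0.     0.     0.     1.   ]]
t 2.08 tcp [ 0.5043 -0.0373  0.2211] yaw y 96.11 tilt z [-4.0e-04 -1.4e-03 -1.0e+00] F [-0.84 -0.21 -0.03] open 0.0853 q6 -1.90
[0.481, -0.037, 0.043, 96] shift [ 2.31  0.31 17.81] turn [-0.08 -0.03  0.11]
[(np.float64(256.5333830422758), np.float64(157.55521862929177)), (np.float64(237.06193615351438), np.float64(231.27290181689253))]
```

View pics/w1.png

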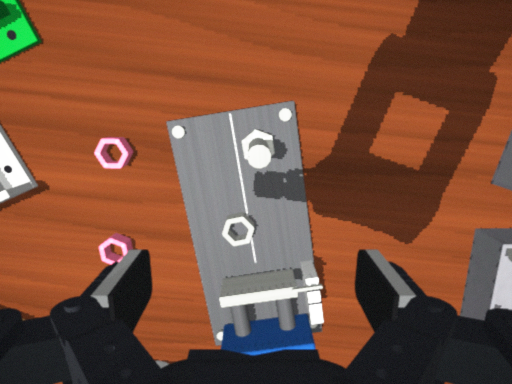

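Run:
```python
from h import *
r=load('w1'); a=r['color'][:,:,::-1].copy()
cv2.imwrite('pics/w1n.png',cv2.resize(a[110:275,160:340],None,fx=4,fy=3.6,interpolation=cv2.INTER_CUBIC))
print('bolt',onz(r,260,157,.0845),'nut',onz(r,238,231,.028))
for p in ((231,114),(255,262)): print('line',onz(r,*p,.012))
for p in ((168,122),(295,102)): print('corner',onz(r,*p,.012))
cv2.imwrite('pics/nutz.png',cv2.resize(a[210:252,215:262],None,fx=10,fy=10,interpolation=cv2.INTER_CUBIC))
```

```text
bolt [ 0.4802382  -0.03421449  0.0845    ] nut [ 0.56928969 -0.04634962  0.028     ]
line [ 0.45167344 -0.06530588  0.012     ]
line [ 0.61079786 -0.02380392  0.012     ]
corner [ 0.46626987 -0.12774993  0.012     ]
corner [ 0.43334635 -0.00318222  0.012     ]
```

View pics/w1n.png

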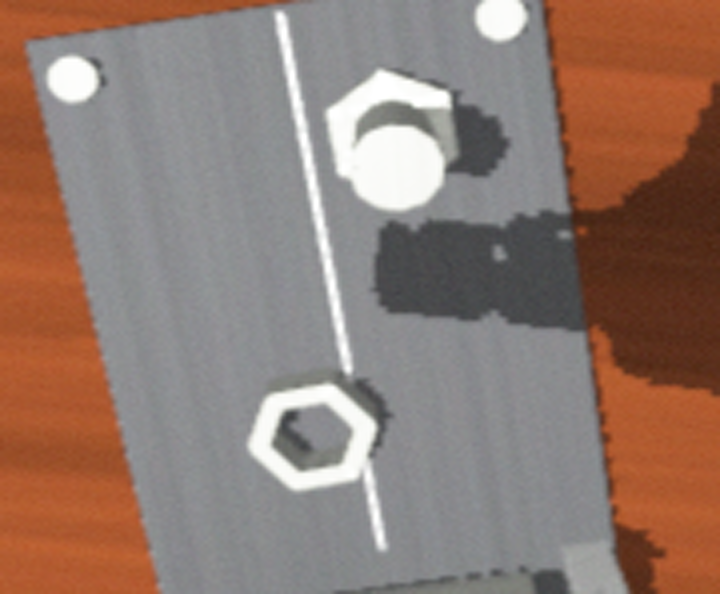

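View pics/nutz.png

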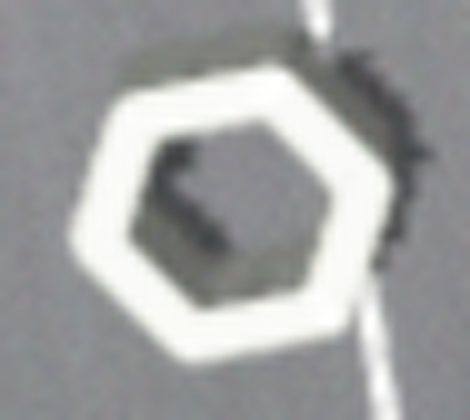

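Call:
{"name": "play_rows", "arguments": {
  "motion": [
    [[-1,2.3,0.4,0,0,0,0],[-1,2.3,0.4,6,0,0,0],[-1,2.3,0.4,12,0,0,0],[-1,2.3,0.4,17.6,0,0,0],[-1,2.3,0.4,17.6,0,0,0],[-1,2.3,0.4,17.6,0,0,0],[1,2.3,0.4,17.6,0,0,0],[1,2.3,0.4,17.6,0,0,0],[1,2.3,0.4,17.6,0,0,0],[1,2.3,0.4,17.6,0,0,0],[1,2.3,0.4,17.6,0,0,0],[1,2.3,0.4,17.6,0,0,0]]
  ],
  "newtons": 50
}}

```text
t: 3.58
tool_pos: [0.4814, -0.0361, 0.0458]
tool_rot: [-0.167, 3.137, -0.002]
contact_force: [-0.7, 0.1, 5.6]
opening: 0.0191
```

Run:
```python
from h import *
snap('wrist','w2')
go((.481,-.035,.165,96),(.604,.289,.165,96),(.604,.289,.041,96))
```

```text
t 3.62 tcp [ 0.4814 -0.0362  0.0458] yaw y 96.11 tilt z [ 3.0e-04 -1.5e-03 -1.0e+00] F [-1.3   1.24  5.36] open 0.0186 q6 -1.91
[0.481, -0.035, 0.165, 96] shift [  0.03   0.1  -11.92] turn [-0.09  0.01  0.11]
[0.604, 0.289, 0.165, 96] shift [-15.65  31.01 -11.97] turn [-0.09  0.01  0.11]
[0.604, 0.289, 0.041, 96] shift [-15.65  31.03   0.43] turn [-0.09  0.01  0.11]
```

View pics/w2.png

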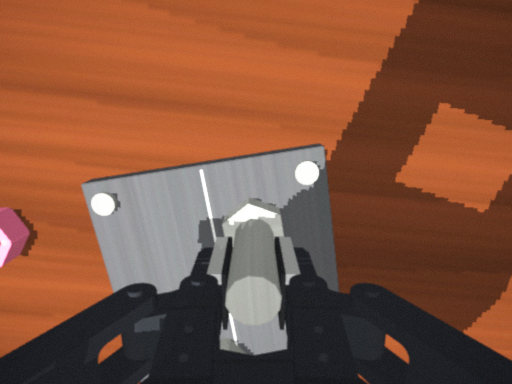

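Call:
{"name": "play_rows", "arguments": {
  "motion": [
    [[1,0,0,-6,0,0,0],[1,0,0,-12,0,0,0],[1,-15.6,31,-12,0,0,0],[1,-15.6,31,-12,0,0,0],[1,-15.6,31,-12,0,0,0],[1,-15.6,31,-12,0,0,0],[1,-15.6,31,-12,0,0,0],[1,-15.6,31,-12,0,0,0],[1,-15.6,31,-12,0,0,0],[1,-15.6,31,-12,0,0,0],[1,-15.6,31,-12,0,0,0],[1,-15.6,31,-8,0,0,0],[1,-15.6,31,-4,0,0,0],[1,-15.6,31,-4,0,0,0]]
  ]
}}

```text
t: 5.38
tool_pos: [0.6002, 0.2866, 0.0808]
tool_rot: [0.165, -3.129, 0.007]
contact_force: [-0.2, 0.4, -1.8]
opening: 0.0193
```

Run:
```python
from h import *
snap('wrist','w3')
go((.604,.289,.041,96))
```

```text
t 5.42 tcp [0.6023 0.2874 0.0839] yaw y 96.04 tilt z [-0.0032 -0.0028 -1.    ] F [-0.77 -0.6  -1.44] open 0.0186 q6 -1.34
[0.604, 0.289, 0.041, 96] shift [-0.2   0.15  4.29] turn [-0.14 -0.2   0.04]
```

View pics/w3.png

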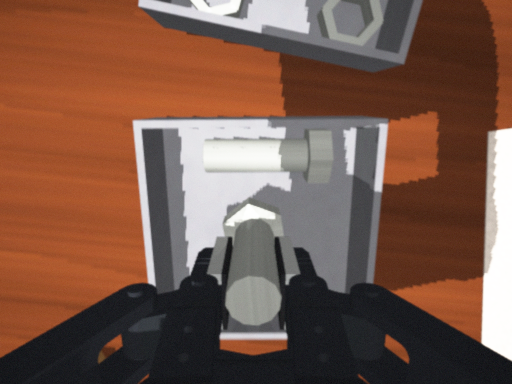

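Call:
{"name": "play_rows", "arguments": {
  "motion": [
    [[1,-0.2,0.1,4.3,0,0,0],[1,-0.2,0.1,4.3,0,0,0],[1,-0.2,0.1,4.3,0,0,0],[0,-0.2,0.1,4.3,0,0,0],[0,-0.2,0.1,4.3,0,0,0],[0,-0.2,0.1,4.3,0,0,0],[0,-0.2,0.1,4.3,0,0,0],[0,-0.2,0.1,0,0,0,0],[0,-0.2,0.1,-5,0,0,0],[0,-0.2,0.1,-10,0,0,0],[0,-0.2,0.1,-10,0,0,0]]
  ]
}}

```text
t: 6.8
tool_pos: [0.6076, 0.2901, 0.1909]
tool_rot: [-0.165, 3.13, 0.001]
contact_force: [0.3, 0.3, 0.3]
opening: 0.0427
```

Run:
```python
from h import *
snap('wrist','w4')
go((.5694,-.0468,.16,77.3),(.5694,-.0468,.0125,77.3))
```

```text
t 6.85 tcp [0.606  0.2895 0.1872] yaw y 96.04 tilt z [ 2.1e-03 -9.0e-04 -1.0e+00] F [ 0.54 -0.32 -0.03] open 0.0425 q6 -1.34
[0.5694, -0.0468, 0.16, 77.3] shift [  7.19 -33.05   2.74] turn [-0.05  0.13 18.74]
[0.5694, -0.0468, 0.0125, 77.3] shift [  7.22 -33.04  17.49] turn [-0.05  0.13 18.74]
```

View pics/w4.png

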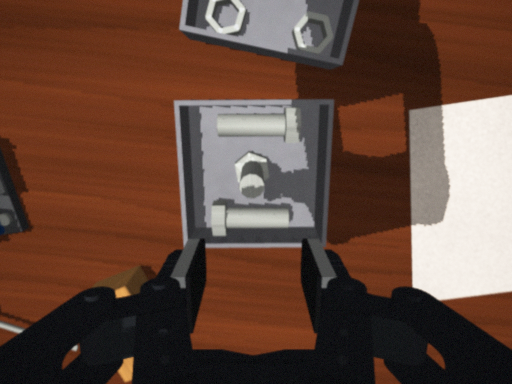

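Call:
{"name": "play_rows", "arguments": {
  "motion": [
    [[-0.2,7.2,-33,0,0,0,18.7],[-0.2,7.2,-33,0,0,0,18.7],[-0.2,7.2,-33,0,0,0,18.7],[-0.2,7.2,-33,2.7,0,0,18.7],[-0.2,7.2,-33,2.7,0,0,18.7],[-0.2,7.2,-33,2.7,0,0,18.7],[-0.2,7.2,-33,6,0,0,18.7],[-0.2,7.2,-33,10,0,0,18.7],[-0.2,7.2,-33,10,0,0,18.7],[-0.2,7.2,-33,10,0,0,18.7]]
  ]
}}

```text
t: 8.1
tool_pos: [0.5694, -0.0462, 0.0876]
tool_rot: [0.346, 3.121, -0.001]
contact_force: [-0.2, 0.2, -0.4]
opening: 0.051
```

Run:
```python
from h import *
r=snap('wrist','w5')
go((.5694,-.0468,.0125,77.3))
print(proj(r,(.5694,-.0468,.028)))
```

```text
t 8.15 tcp [ 0.5703 -0.0464  0.0888] yaw y 77.36 tilt z [ 0.004  -0.0014 -1.    ] F [-0.18 -0.67  0.51] open 0.0515 q6 -1.56
[0.5694, -0.0468, 0.0125, 77.3] shift [ 0.11 -0.06  7.63] turn [-0.03  0.24  0.06]
(np.float64(252.29764114508413), np.float64(214.02595365651575))
```

View pics/w5.png

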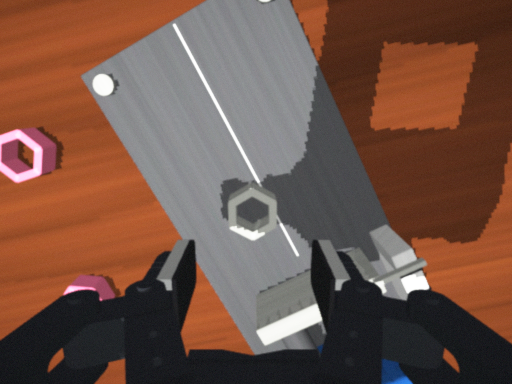

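Call:
{"name": "play_rows", "arguments": {
  "motion": [
    [[-0.2,0,0,4,0,0.2,0],[-0.2,0,0,7,0,0.2,0],[-0.2,0,0,7.5,0,0.2,0],[-0.2,0,0,7.5,0,0.2,0],[1,0,0,7.5,0,0.2,0],[1,0,0,7.5,0,0.2,0],[1,0,0,7.5,0,0.2,0],[1,0,0,7.5,0,0.2,0],[1,0,0,7.5,0,0.2,0]]
  ]
}}

```text
t: 9.28
tool_pos: [0.5724, -0.0468, 0.0162]
tool_rot: [0.345, 3.118, -0.001]
contact_force: [-0.3, 1.0, 6.7]
opening: 0.0285
```

Run:
```python
from h import *
go((.57,-.0468,.14,77.3),(.437,.2897,.14,84.5),(.437,.2897,.007,84.5))
```

```text
t 9.28 tcp [ 0.5724 -0.0468  0.0162] yaw y 77.36 tilt z [ 0.0045 -0.0013 -1.    ] F [-0.33  0.97  6.68] open 0.0285 q6 -1.56
[0.57, -0.0468, 0.14, 77.3] shift [  0.18  -0.06 -12.38] turn [-0.02  0.27  0.06]
[0.437, 0.2897, 0.14, 84.5] shift [ 20.52  29.87 -12.49] turn [-0.03  0.26 -7.14]
[0.437, 0.2897, 0.007, 84.5] shift [20.58 29.87  0.81] turn [-0.03  0.26 -7.14]
```

Call:
{"name": "play_rows", "arguments": {
  "motion": [
    [[1,0,0,-6,0,0,0],[1,0,0,-12.4,0,0,0],[1,20.5,29.9,-12.4,0,0.2,-7],[1,20.5,29.9,-12.4,0,0.2,-7],[1,20.5,29.9,-12.4,0,0.2,-7],[1,20.5,29.9,-12.4,0,0.2,-7],[1,20.5,29.9,-12.4,0,0.2,-7],[1,20.5,29.9,-12.4,0,0.2,-7],[1,20.5,29.9,-12.4,0,0.2,-7],[1,20.5,29.9,-12.4,0,0.2,-7],[1,20.5,29.9,-8,0,0.2,-7],[1,20.5,29.9,-6,0,0.2,-7],[1,20.5,29.9,-6,0,0.2,-7]]
  ]
}}

```text
t: 10.9
tool_pos: [0.4367, 0.2877, 0.0731]
tool_rot: [-0.158, -3.135, 0.005]
contact_force: [0.0, 0.2, -0.7]
opening: 0.028
```

Run:
```python
from h import *
snap('wrist','w6')
go((.437,.2897,.009,84.5))
```

```text
t 10.95 tcp [0.4378 0.2885 0.0747] yaw y 84.24 tilt z [-2.0e-04 -1.6e-03 -1.0e+00] F [ 0.26  0.77 -0.22] open 0.0284 q6 -1.03
[0.437, 0.2897, 0.009, 84.5] shift [0.09 0.12 6.57] turn [-0.09 -0.   -0.26]
```

View pics/w6.png

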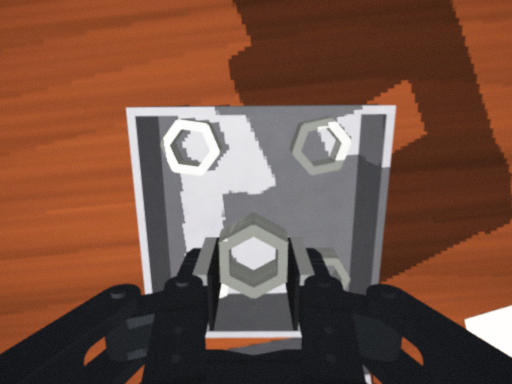

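Call:
{"name": "play_rows", "arguments": {
  "motion": [
    [[1,0.1,0.1,3.5,0,0,0],[1,0.1,0.1,6.4,0,0,0],[1,0.1,0.1,6.4,0,0,0],[1,0.1,0.1,6.4,0,0,0],[-0.1,0.1,0.1,6.4,0,0,0],[-0.1,0.1,0.1,6.4,0,0,0],[-0.1,0.1,0.1,6.4,0,0,0],[-0.1,0.1,0.1,6.4,0,0,0],[-0.1,0.1,0.1,2,0,0,0],[-0.1,0.1,0.1,-4,0,0,0],[-0.1,0.1,0.1,-10,0,0,0],[-0.1,0.1,0.1,-10,0,0,0]]
  ]
}}

```text
t: 12.45
tool_pos: [0.4404, 0.2915, 0.1818]
tool_rot: [0.157, 3.127, 0.007]
contact_force: [0.5, 0.1, 0.1]
opening: 0.0471
```

Run:
```python
from h import *
snap('wrist','w7'); snap('top','top1')
go((.545,-.316,.20,118.5))
a=cv2.imread('pics/top1.png'); cv2.imwrite('pics/t1b.png',cv2.resize(a[150:290,95:375],None,fx=2.8,fy=2.8))
```

```text
t 12.55 tcp [0.4372 0.2899 0.1754] yaw y 84.25 tilt z [ 1.3e-03 -9.0e-04 -1.0e+00] F [-0.54 -0.34  0.19] open 0.0470 q6 -1.03
[0.545, -0.316, 0.2, 118.5] shift [-16.8  -59.21  -2.39] turn [ -0.07   0.06 -34.25]
```

View pics/w7.png

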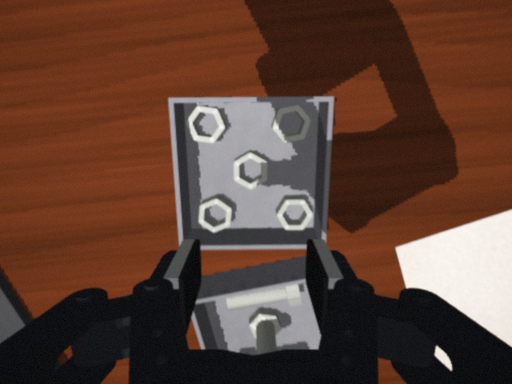

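View pics/t1b.png

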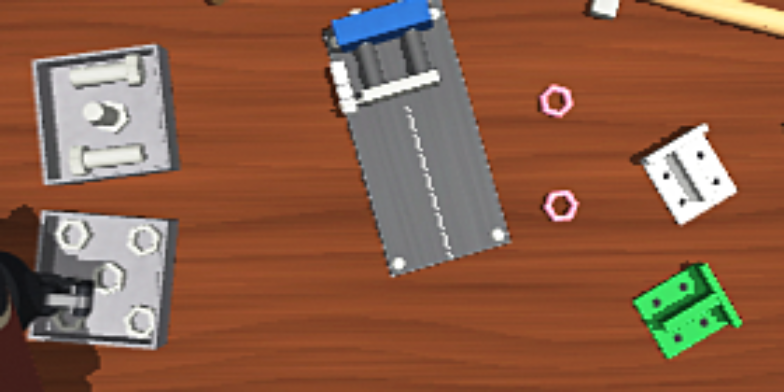

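Call:
{"name": "play_rows", "arguments": {
  "motion": [
    [[-0.1,-16.8,-59.2,-2.4,0,0,-34.2],[-0.1,-16.8,-59.2,-2.4,0,0,-34.2],[-0.1,-16.8,-59.2,-2.4,0,0,-34.2],[-0.1,-16.8,-59.2,-2.4,0,0,-34.2],[-0.1,-16.8,-59.2,-2.4,0,0,-34.2],[-0.1,-16.8,-59.2,-2.4,0,0,-34.2],[-0.1,-16.8,-59.2,-2.4,0,0,-34.2],[-0.1,-16.8,-59.2,-2.4,0,0,-34.2],[-0.1,-16.8,-59.2,-2.4,0,0,-34.2],[-0.1,-16.8,-59.2,-2.4,0,0,-34.2],[-0.1,-16.8,-59.2,-2.4,0,0,-34.2],[-0.1,-16.8,-59.2,-2.4,0,0,-34.2],[-0.1,-16.8,-59.2,-2.4,0,0,-34.2]]
  ]
}}

```text
t: 14.18
tool_pos: [0.5445, -0.314, 0.1989]
tool_rot: [0.774, -3.045, -0.002]
contact_force: [-0.3, 0.3, 0.2]
opening: 0.0468
```

Run:
```python
from h import *
r=snap('wrist','w8')
go((.532,-.318,.10,118.5))
a=r['color'][:,:,::-1]
cv2.imwrite('pics/w8z.png',cv2.resize(a[90:290,160:360],None,fx=3,fy=3,interpolation=cv2.INTER_CUBIC))
```

```text
t 14.22 tcp [ 0.5447 -0.314   0.1993] yaw y 118.55 tilt z [ 2.e-04  3.e-04 -1.e+00] F [-0.11  0.19 -0.13] open 0.0469 q6 -2.71
[0.532, -0.318, 0.1, 118.5] shift [1.31 0.26 9.93] turn [0.01 0.02 0.05]
```

View pics/w8.png

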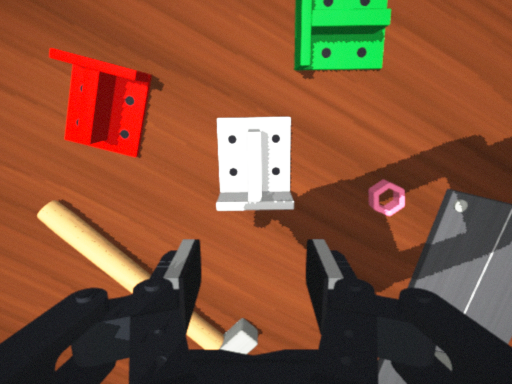

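View pics/w8z.png

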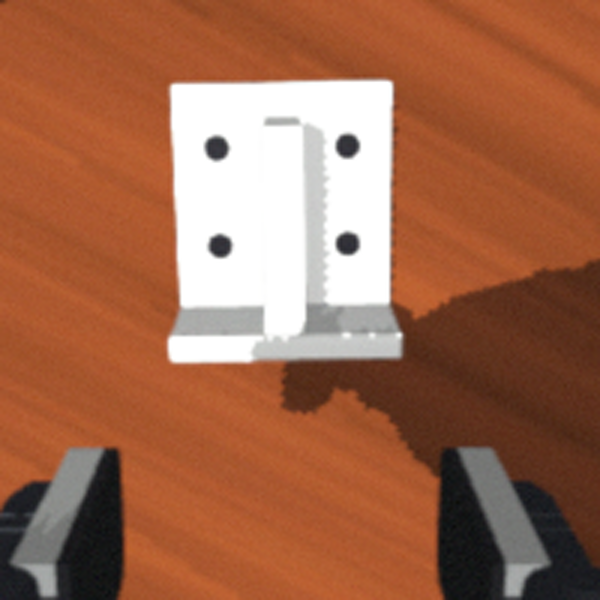

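Run:
```python
from h import *
r=load('w8')
P=lambda u,v,z: onz(r,160+(u+.5)/3-.5,90+(v+.5)/3-.5,z)
rr=P(283,125,.046); fl=(P(168,361,.046)+P(402,358,.046))/2; br=(P(170,84,.008)+P(393,80,.008))/2
ax=np.array([np.cos(np.radians(28.5)),np.sin(np.radians(28.5)),0])
for n,p,off in(('ribrear',rr,30),('fl',fl,-40),('baserear',br,40)): print(n,p,p+ax*off/1000)
d=P(168,361,.046)-P(402,358,.046);print(np.degrees(np.arctan2(d[1],d[0])),np.linalg.norm(d))
d=P(170,84,.008)-P(393,80,.008);print(np.degrees(np.arctan2(d[1],d[0])),np.linalg.norm(d))
d=fl-rr;print(np.degrees(np.arctan2(d[1],d[0])),np.linalg.norm(d))
```

```text
ribrear [ 0.50633546 -0.33334659  0.046     ] [ 0.53269997 -0.31903182  0.046     ]
fl [ 0.56755549 -0.29929351  0.046     ] [ 0.53240281 -0.31837986  0.046     ]
baserear [ 0.49758467 -0.33851896  0.008     ] [ 0.53273735 -0.31943261  0.008     ]
-60.69132190880396 0.07086334770424402
-60.444797359563495 0.07079094725537653
29.084595718293624 0.07005358317073544
```

Call:
{"name": "play_rows", "arguments": {
  "motion": [
    [[-0.1,1.3,0.1,0,0,0,-0.7],[-0.1,1.3,0.1,6,0,0,-0.7],[-0.1,1.3,0.1,12,0,0,-0.7],[-0.1,1.3,0.1,17,0,0,-0.7],[-0.1,1.3,0.1,18.4,0,0,-0.7],[-0.1,1.3,0.1,18.4,0,0,-0.7],[-0.1,1.3,0.1,18.4,0,0,-0.7],[1,1.3,0.1,18.4,0,0,-0.7],[1,1.3,0.1,18.4,0,0,-0.7],[1,1.3,0.1,18.4,0,0,-0.7],[1,1.3,0.1,18.4,0,0,-0.7],[1,1.3,0.1,18.4,0,0,-0.7]]
  ],
  "newtons": 80
}}

```text
t: 15.72
tool_pos: [0.5338, -0.32, 0.0172]
tool_rot: [-0.793, 3.038, -0.003]
contact_force: [-0.5, 1.3, 6.0]
opening: 0.0111
```

Run:
```python
from h import *
snap('wrist','w9'); 
go((.5326,-.319,.11,119.3))
```

```text
t 15.78 tcp [ 0.5339 -0.32    0.0172] yaw y 119.25 tilt z [ 0.0022 -0.0012 -1.    ] F [-0.32  0.68  6.46] open 0.0104 q6 -2.74
[0.5326, -0.319, 0.11, 119.3] shift [ 0.05  0.13 -9.28] turn [-0.12  0.08 -0.05]
```

View pics/w9.png

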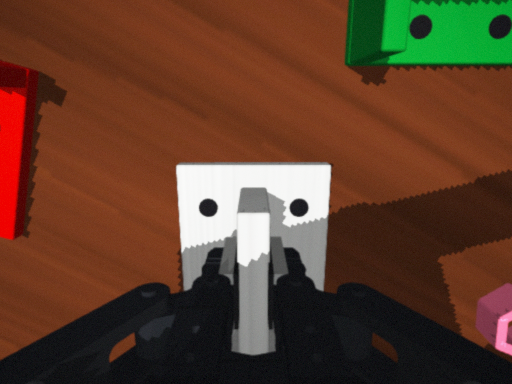

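Run:
```python
from h import *
go((.556,-.0385,.12,104.8),(.556,-.0385,.06,104.8))
```

```text
t 15.78 tcp [ 0.5339 -0.32    0.0172] yaw y 119.25 tilt z [ 0.0022 -0.0012 -1.    ] F [-0.32  0.68  6.46] open 0.0104 q6 -2.74
[0.556, -0.0385, 0.12, 104.8] shift [-15.7   23.46 -10.31] turn [-0.11  0.09 14.45]
[0.556, -0.0385, 0.06, 104.8] shift [-15.69  23.47  -4.31] turn [-0.11  0.09 14.45]
```

Call:
{"name": "play_rows", "arguments": {
  "motion": [
    [[1,0,0,-5,0,0,0],[1,0,0,-10.3,0,0,0],[1,-5,7,-10.3,0,0,5],[1,-9,13,-10.3,0,0,9],[1,-13,19,-10.3,0,0,12],[1,-15.7,23.5,-10.3,0,0,14.4],[1,-15.7,23.5,-10.3,0,0,14.4],[1,-15.7,23.5,-10.3,0,0,14.4],[1,-15.7,23.5,-10.3,0,0,14.4],[1,-15.7,23.5,-8,0,0,14.4],[1,-15.7,23.5,-6,0,0,14.4],[1,-15.7,23.5,-6,0,0,14.4],[1,-15.7,23.5,-6,0,0,14.4]]
  ]
}}

```text
t: 17.4
tool_pos: [0.5561, -0.0387, 0.077]
tool_rot: [-0.405, 3.113, -0.002]
contact_force: [-0.2, 0.7, -3.8]
opening: 0.0106
```

Run:
```python
from h import *
r=snap('wrist','w10'); r2=snap('scene','s10'); snap('top','t10')
go((.556,-.0385,.031,104.8))
cv2.imwrite('pics/s10z.png',cv2.resize(r2['color'][100:250,170:350,::-1],None,fx=4,fy=4,interpolation=cv2.INTER_CUBIC))
```

```text
t 17.55 tcp [ 0.5567 -0.0385  0.078 ] yaw y 104.84 tilt z [ 0.0041 -0.0016 -1.    ] F [ 0.05  0.28 -2.69] open 0.0105 q6 -2.03
[0.556, -0.0385, 0.031, 104.8] shift [0.09 0.03 4.7 ] turn [-0.15  0.2   0.04]
```

View pics/w10.png

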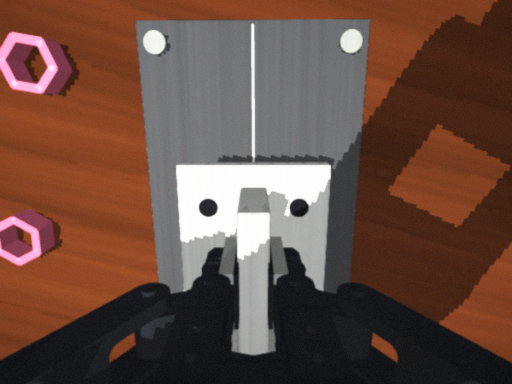

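View pics/s10z.png

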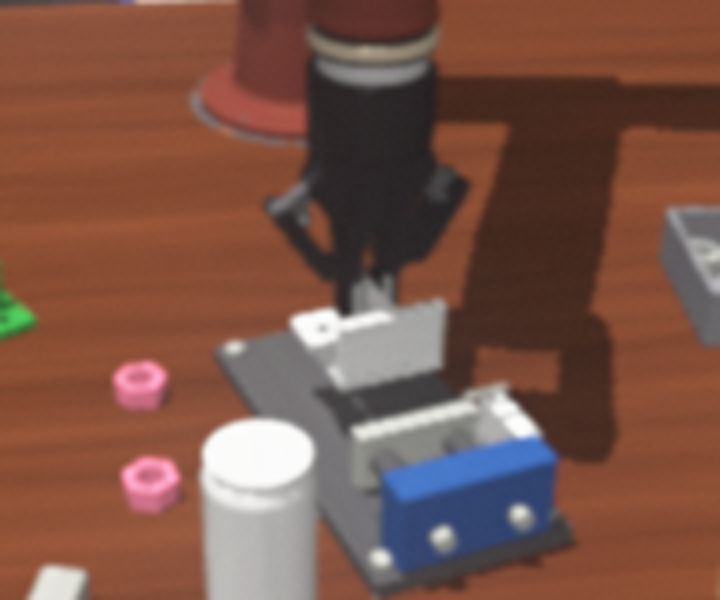

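Call:
{"name": "play_rows", "arguments": {
  "motion": [
    [[1,0,0,2.5,0,0.2,0],[1,0,0,4.4,0,0.2,0],[1,0,0,4.6,0,0.2,0],[1,0,0,4.8,0,0.2,0],[1,0,0,4.8,0,0.2,0],[1,0,0,4.8,0,0.2,0]]
  ]
}}

```text
t: 18.3
tool_pos: [0.5575, -0.0387, 0.0308]
tool_rot: [-0.406, 3.114, -0.005]
contact_force: [-0.1, 1.0, -4.8]
opening: 0.0107
```

Run:
```python
from h import *
snap('wrist','w11')
u=np.array([np.cos(np.radians(14.8)),np.sin(np.radians(14.8))]); c=np.array([.575,-.0335])
go(*[(*(c+u*x),.029,104.8) for x in(.010,.0155,.0255)])
d=ctrl.get_obs()['tool_pos'][:2]-c; print(d@u, -d[0]*u[1]+d[1]*u[0])
```

```text
t 18.35 tcp [ 0.5574 -0.0386  0.0307] yaw y 104.84 tilt z [ 0.0019 -0.0027 -1.    ] F [ 0.73 -0.08 -3.96] open 0.0108 q6 -2.03
[np.float64(0.5846682338860445), np.float64(-0.030945542420642097), 0.029, 104.8] shift [-2.83  0.05  0.17] turn [-0.18  0.07  0.04]
[np.float64(0.5899857625233691), np.float64(-0.02954059075199525), 0.029, 104.8] shift [-3.38  0.05  0.17] turn [-0.18  0.07  0.04]
[np.float64(0.5996539964094136), np.float64(-0.026986133172637344), 0.029, 104.8] shift [-4.38  0.04  0.18] turn [-0.18  0.07  0.04]
-0.01829583331714325 -0.00047551563224357794
```

Call:
{"name": "play_rows", "arguments": {
  "motion": [
    [[1,0,0,0.1,0,0,0],[1,0,0,0.2,0,0,0],[1,0,0,0.2,0,0,0]]
  ]
}}

```text
t: 18.73
tool_pos: [0.5577, -0.0387, 0.0291]
tool_rot: [-0.406, 3.113, -0.005]
contact_force: [-0.6, -0.8, -0.9]
opening: 0.0111
```

Run:
```python
from h import *
go()
```

```text
t 18.73 tcp [ 0.5577 -0.0387  0.0291] yaw y 104.84 tilt z [ 0.0022 -0.0028 -1.    ] F [-0.57 -0.78 -0.88] open 0.0111 q6 -2.03
```

Call:
{"name": "play_rows", "arguments": {
  "motion": [
    [[1,-0.8,0,0,0,0,0],[1,-1.6,0,0,0,0,0],[1,-2.2,0,0,0,0,0],[1,-2.5,0,0,0,0,0],[1,-2.8,0,0,0,0,0],[1,-3,0,0,0,0,0],[1,-3.2,0,0,0,0,0],[1,-3.4,0,0,0,0,0],[1,-3.6,0,0,0,0,0],[1,-3.6,0,0,0,0,0]]
  ]
}}

```text
t: 19.98
tool_pos: [0.5916, -0.0297, 0.0292]
tool_rot: [0.406, -3.115, 0.005]
contact_force: [-7.0, -1.4, 2.2]
opening: 0.0109
```

```bash
cat > chk.py <<'E'
from h import *
import sys
t=sys.argv[1]
r=snap('top','t'+t); s=snap('scene','s'+t)
go()
u=np.array([np.cos(np.radians(14.8)),np.sin(np.radians(14.8))]); c=np.array([.575,-.0335])
o=ctrl.get_obs();d=o['tool_pos'][:2]-c; print('fix xy',d@u, -d[0]*u[1]+d[1]*u[0],'F along',o['contact_force'][:2]@u)
cv2.imwrite(f'pics/t{t}z.png',cv2.resize(r['color'][145:215,200:270,::-1],None,fx=8,fy=8,interpolation=cv2.INTER_CUBIC))
cv2.imwrite(f'pics/s{t}z.png',cv2.resize(s['color'][150:250,210:330,::-1],None,fx=6,fy=6,interpolation=cv2.INTER_CUBIC))
E
python3 chk.py 12
```

```text
t 20.07 tcp [ 0.5916 -0.0298  0.0292] yaw y 104.86 tilt z [ 0.     -0.0033 -1.    ] F [-5.78 -1.69  1.46] open 0.0109 q6 -2.00
fix xy 0.01704819893193758 -0.0006293649707828949 F along -6.022579538374828
```

View pics/t12z.png

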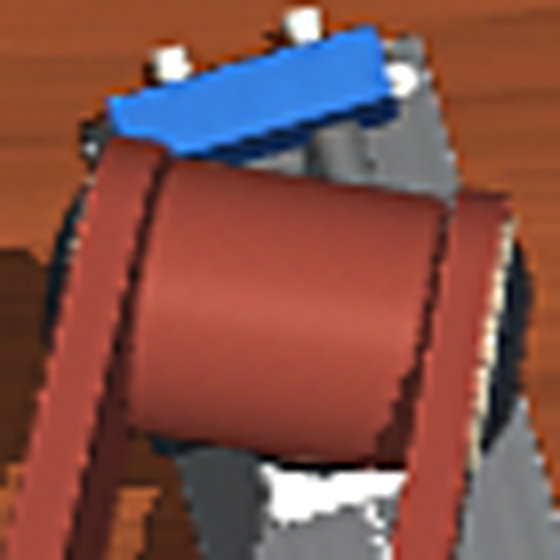

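View pics/s12z.png

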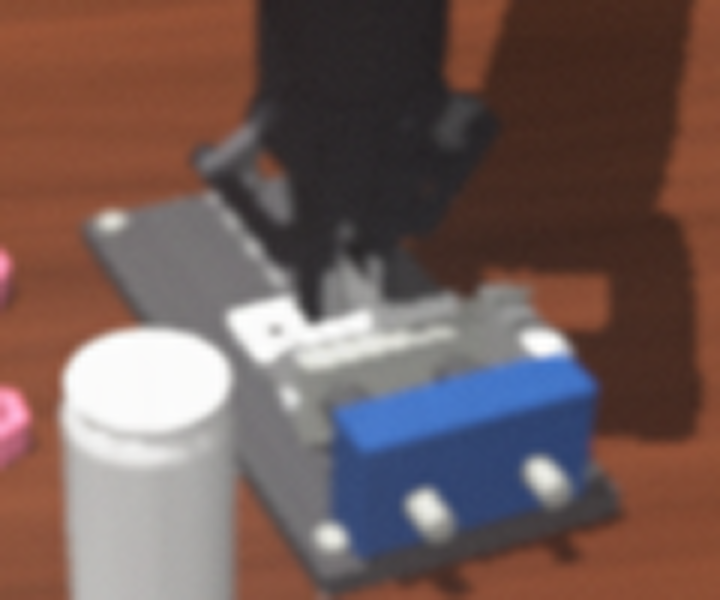

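Call:
{"name": "play_rows", "arguments": {
  "motion": [
    [[1,-0.2,0,0,0,0,0],[1,-0.4,0,0,0,0,0],[1,-0.6,0,0,0,0,0],[1,-0.8,0,0,0,0,0],[1,-0.8,0,0,0,0,0],[1,-0.8,0,0,0,0,0],[1,-0.8,0,0,0,0,0]]
  ]
}}

```text
t: 20.95
tool_pos: [0.5975, -0.0282, 0.0293]
tool_rot: [0.406, -3.11, 0.005]
contact_force: [-11.4, -2.9, 6.1]
opening: 0.0108
```

```bash
python3 chk.py 13
python3 - <<'E'
from h import *
snap('wrist','w13')
E
```

```text
t 21.05 tcp [ 0.5975 -0.0282  0.0292] yaw y 104.88 tilt z [-0.005 -0.004 -1.   ] F [-10.84  -2.61   6.61] open 0.0108 q6 -2.00
fix xy 0.023087720695576838 -0.0005748873359335289 F along -11.145005907752633
```

View pics/w13.png

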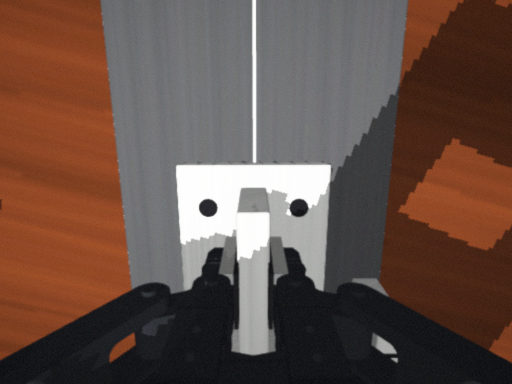

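View pics/s13z.png

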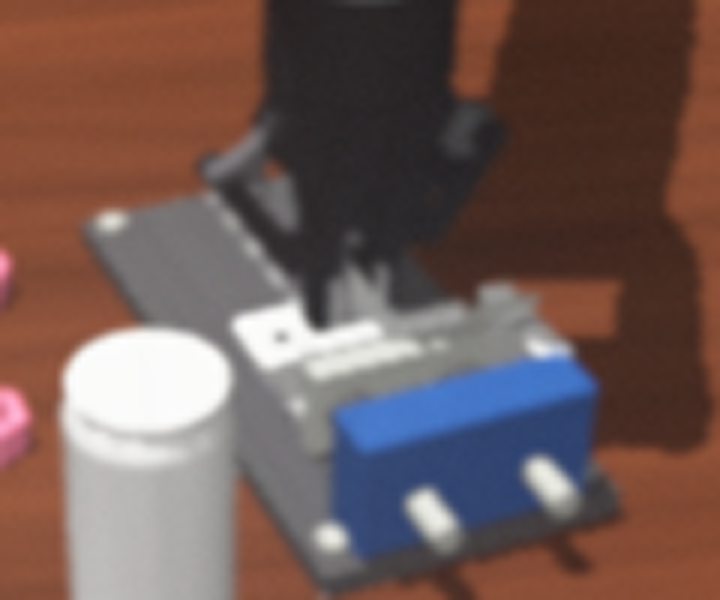

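Call:
{"name": "play_rows", "arguments": {
  "motion": [
    [[1,-0.1,0,0,0,0,0],[1,-0.2,0,0,0,0,0],[1,-0.2,0,0,0,0,0],[1,-0.2,0,0,0,0,0],[1,-0.2,0,0,0,0,0],[1,-0.2,0,0,0,0,0],[1,-0.2,0,0,0,0,0],[1,-0.2,0,0,0,0,0],[1,-0.2,0,0,0,0,0],[1,-0.2,0,0,0,0,0],[1,-0.2,0,0,0,0,0],[1,-0.2,0,0,0,0,0],[1,-0.2,0,0,0,0,0],[1,-0.2,0,0,0,0,0],[1,-0.2,0,0,0,0,0]]
  ]
}}

```text
t: 22.98
tool_pos: [0.5975, -0.0282, 0.0294]
tool_rot: [0.406, -3.105, 0.006]
contact_force: [-12.1, -1.9, 6.4]
opening: 0.0105
```

```bash
python3 chk.py 14
python3 - <<'E'
from h import *
r=snap('wrist','w14')
u=np.array([np.cos(np.radians(14.8)),np.sin(np.radians(14.8))]); c=np.array([.575,-.0335])
for p in((177,164),(330,164),(254,164)):
    d=onz(r,*p,.020)[:2]-c; print(d@u,-d[0]*u[1]+d[1]*u[0])
s=load('s14')['color'][:,:,::-1]; cv2.imwrite('pics/s14g.png',cv2.resize(s[190:225,280:315],None,fx=16,fy=16,interpolation=cv2.INTER_CUBIC))
def W(x,y,z): q=c+u*x+np.array([-u[1],u[0]])*y; return (*q,z)
for x in(.058,.065,.073): print(x,[ (np.array(proj(load('s14'),W(x,y,z)))-[280,190])*16 for y,z in((.056,.052),)])
E
```

```text
t 23.07 tcp [ 0.5975 -0.0282  0.0294] yaw y 104.90 tilt z [-0.0101 -0.0049 -0.9999] F [-11.63  -1.73   6.16] open 0.0109 q6 -2.00
fix xy 0.023144061166710764 -0.0005943241038586355 F along -11.685622513597668
-0.01755676687615401 -0.03497351426434158
-0.0177290800833851 0.03438500306187183
-0.01764352417555564 -5.2467001521195114e-05
0.058 [array([226.43425032, 170.87608154])]
0.065 [array([248.61022585, 195.00539271])]
0.073 [array([274.28886239, 222.94589124])]
```

View pics/s14g.png

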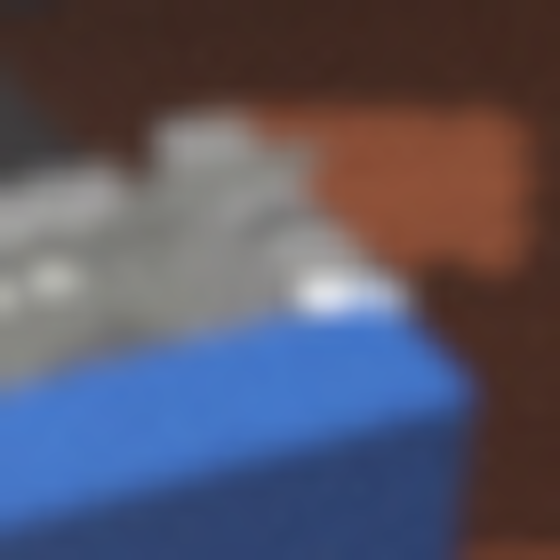

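View pics/w14.png

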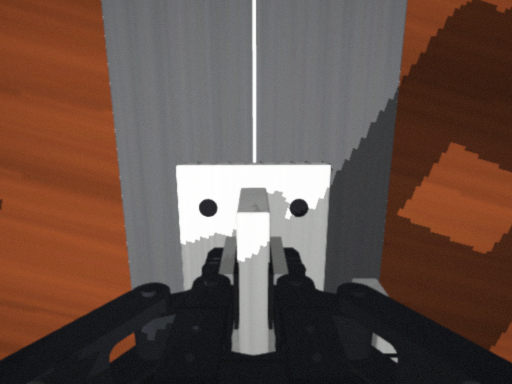

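Call:
{"name": "play_rows", "arguments": {
  "motion": [
    [[1,-0.2,0,0,0,-0.3,0],[1,-0.3,0,0,0,-0.6,0],[1,-0.4,0,0,0,-0.6,0],[1,-0.4,0,0,0,-0.6,0],[1,-0.4,0,0,0,-0.6,0],[1,-0.4,0,0,0,-0.6,0],[1,-0.4,0,0,0,-0.6,0],[1,-0.4,0,0,0,-0.6,0],[1,-0.4,0,0,0,-0.6,0],[1,-0.4,0,0,0,-0.6,0],[1,-0.4,0,0,0,-0.6,0],[1,-0.4,0,0,0,-0.6,0],[1,-0.4,0,0,0,-0.6,0]]
  ]
}}

```text
t: 24.75
tool_pos: [0.5988, -0.0278, 0.0293]
tool_rot: [0.407, -3.108, 0.004]
contact_force: [-13.2, -3.5, 6.8]
opening: 0.0106
```

```bash
python3 chk.py 15
python3 - <<'E'
from h import *
r=snap('wrist','w15')
u=np.array([np.cos(np.radians(14.8)),np.sin(np.radians(14.8))]); c=np.array([.575,-.0335])
g=r['color'].astype(int).sum(2)
for x in(200,230,300,320): print(x, np.argmax(np.diff(g[150:180,x]))+150.5)
E
```

```text
t 24.85 tcp [ 0.5987 -0.0278  0.0293] yaw y 104.92 tilt z [-0.007  -0.0034 -1.    ] F [-13.45  -3.16   7.28] open 0.0108 q6 -2.00
fix xy 0.02441214624442777 -0.0005587888804296174 F along -13.807420176475759
200 164.5
230 164.5
300 164.5
320 164.5
```

View pics/w15.png

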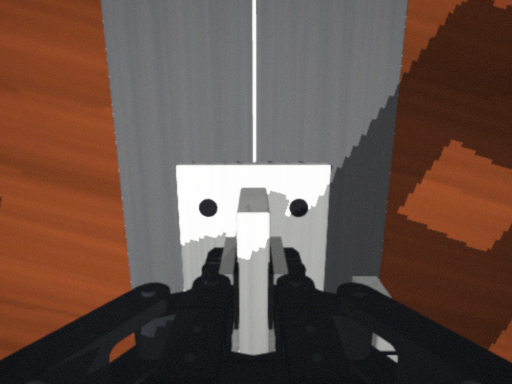

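View pics/s15z.png

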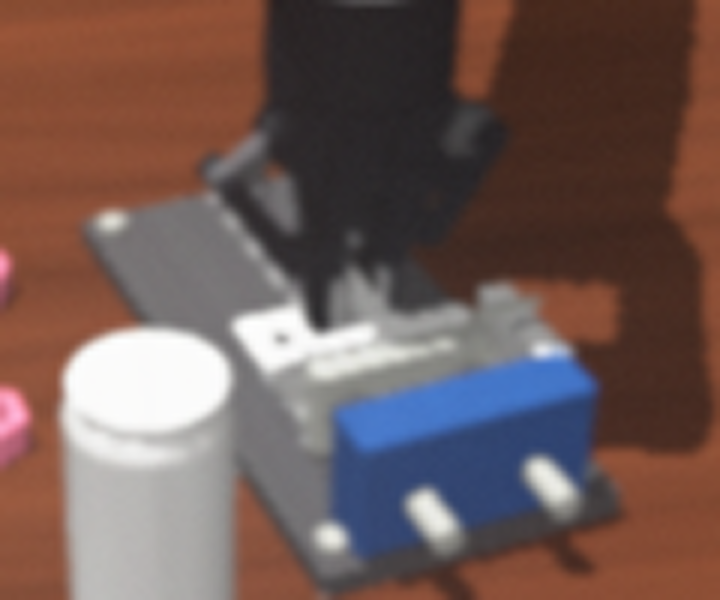

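View pics/t15.png

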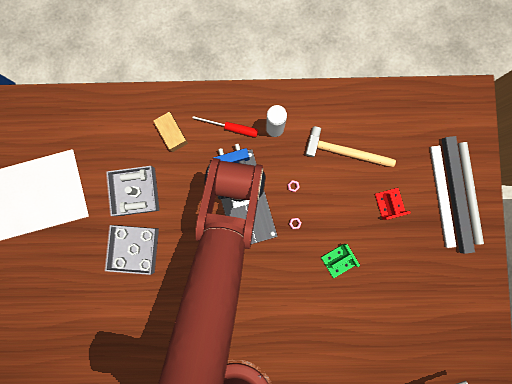

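Run:
```python
from h import *
go(); print(ctrl.finish_job())
```

```text
t 24.90 tcp [ 0.5988 -0.0278  0.0293] yaw y 104.92 tilt z [-0.0069 -0.0034 -1.    ] F [-13.56  -3.61   7.25] open 0.0105 q6 -2.00
the job is handed in; nothing more can be done
None
```

I put the bolt and nut back in their own bins and pressed the bracket against the stop. I handed the job in at 24.9 s with the gripper still holding it. No verdict was reported.

- **Bins:** the pictures after release show the bolt standing in the middle of the bolt bin and the nut flat in the middle of the nut bin. Both were let go.
- **Bracket:** it is flat on the bed. It sits under 1 mm off the centre line and within about 0.2° of square by the arm's reading. The last wrist picture agrees.
- **Push:** the stop is pushed in about 12–14 mm, going by the arm's position and, just before the last small push, by the bracket's rear edge in the wrist picture. That is about 8–9 N, with the 10 N position at 15 mm.

**Checks that disagreed or failed:**
- The wrist force along the push read about 14 N, more than the spring should give at that depth. I put the rest down to the bracket rubbing on the bed. Without any friction the stop would be in about 21 mm, which is still between the gauge lines.
- I could not read the pointer directly against the gauge lines: the arm hides the gauge from above, and the scene view is too coarse.
- One 2 mm push produced almost no movement, because the arm gives slightly under load, so I pushed a little further.

The spray can, screwdriver, hammer and carton look unmoved in the last top picture.

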